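# Slide the top cover plate off the stack into the wiring box

## Robot

A 7-joint arm with a two-finger parallel gripper is mounted at the origin on the work surface. World frame = base frame: x ahead of the robot, y to its left, z up, the work surface at z = 0. Lengths are in mm, angles in rad, forces in N, time in s.
With the tool pointing down it reaches from about 425 to 825 mm from the base axis. Payload 3.6 kg.
Tool frame: the origin (TCP) lies at the very end of the fingers, on their centre line; the grasp point (between the pads) lies 19 mm behind it; z points along the fingers, y is the line along which they close (so a half turn about z gives the same grasp; the last joint's range is limited). The gripper opens to 85 mm and grips with 20 to 120 N. Pads are 22 mm wide; open, the fingers measure 114 mm over their backs; the gripper's body (76 mm by 85 mm) begins 54 mm behind the grasp point. The pads swing forward as they close: fully open they stand 13 mm farther back than shut.
Start: joints at [1.256, 0.615, -0.013, 1.423, 0.008, 1.103, -0.04], TCP at [185.133, -623.048, 231.297] pointing down, gripper open.
Joint ranges: [-3.12, 3.12], [-0.3, 2.06], [-1.34, 1.32], [0.26, 2.42], [-1.36, 4.5], [0.01, 1.98], [-2.84, 2.84]. Speed limits (rad/s): [2.79, 2.79, 3.14, 3.14, 3.14, 3.14, 3.14].

## Interface

Orientations are given as a unit quaternion [x, y, z, w].
In Python, from station import move_pose, movel, movej, grip, dwell, ik, read_camera, camera_model, IKError, close_job, current_clock, current_joint_positions, current_qd, current_tau, current_tool_pos, current_tool_rot, current_contact_force, current_torque, current_grip_width, current_gripper_force gives the robot as it stands. Calls block until the motion is done:
- move_pose(position, orientation): joint-space move of the TCP to a pose.
- movel(position, rotation=None, max_speed=150, guard=None): straight line of the TCP; rotation=None keeps the orientation; max_speed is the mean speed in mm/s. With guard (N) it stops when the force on the tool has changed by that much, and returns True; else False.
- movej(angles): joint-space move.
- grip(opening): finger opening in mm; the grip force is fixed at half the most; returns when the fingers have stopped.
- dwell(seconds).
- ik(position, orientation): joint angles nearest the present ones, or None.
- read_camera(name): name is "scene" or "top" or "wrist"; returns the picture (384x512x3 uint8, blue, green, red); there is no depth.
- camera_model(name): a dict with "fov_y" (degrees; the focal length in pixels is half the picture's height over the tangent of half this angle, whatever the lens; pixels are square), "cx", "cy" (the principal point, pixels), "R" (3x3) and "t" (3): a world point X has camera coordinates R X + t; the wrist camera has in their place "hand_eye" (4x4, takes a point from camera to tool coordinates, whose origin is the TCP and whose axes are the flange's). Camera axes: x right, y down, z forward; pixel columns grow to the right and rows downward; lengths in mm; the calibration is good to about 2 mm. A picture is of the moment at which its call begins: read the wrist's pose just before it. camera_model takes no time and is no camera call.
A pose or a line that the arm cannot do raises IKError and nothing moves.
- close_job(): hands the job in; it is judged then, once.
Readings, each from a call of its own:
- current_clock(): time.
- current_joint_positions(): joint angles.
- current_qd(): joint speeds.
- current_tau(): joint torques, N m.
- current_tool_pos(): TCP position.
- current_tool_rot(): TCP orientation.
- current_contact_force(): force on the tool from outside, world axes, zero at the start.
- current_torque(): the same for the moment, N m.
- current_grip_width(): finger opening in mm.
- current_gripper_force(): force on a finger pad.
Only numpy, scipy, OpenCV 4.12 (cv2) and the standard library are available. Lean on these libraries where they do the work, as an engineer would, in place of code of your own. Each camera call takes 0.05 s, during which the arm holds its last target. There are 200 camera calls.

## Task

Close the small white wiring box: slide the top steel cover plate off the stack in the black rack, straight across into the box's open mouth and under its hood, until it lies fully home against the end wall. Slide it flat rather than lifting it, never press or push on it with more than 30 N, and leave the other three plates stacked as they are and the rest of the bench alone.

Things in the scene. Friction and masses are not known exactly. Their poses are not given: they have to be found in the camera images.
- cover1: the top one of four alike steel plates, 110 (its x) x 90 (its y) x 6 mm, 0.3 to 0.6 kg, no holes or handle. Origin: centre of its underside; z up, x towards the box. Underside and edges are smooth and slide easily (friction 0.16 to 0.24); the upper face is grained and non-slip (0.6 or more under fingertips): 10 N pressed on it will drag it sideways
- cover2: the second plate from the top, same size and axes, directly under cover1; only friction holds it in the sliding direction
- cover3: the third plate from the top, same size and axes
- cover4: the lowest plate, same size and axes, lying on the rack's base
- wiring_box: white steel wiring box, fixed, 150 (x) x 150 (y) x 98 mm high. Origin: centre of its underside; x points from its open mouth (x = -75 mm) to its end wall, the sliding direction. The plate rides on two ledges 59.5 mm high, |y| = 30 to 75 mm; between them is an opening with terminals, 60 mm wide. End wall's inner face, the stop: x = 55 mm
- mouth (a point): middle of the box's open mouth at ledge height (x = -75 mm; a sill of that height crosses here), axes of the box. Upright guides on both ledges, 12.5 mm higher than them, flare to about 114 mm apart at the mouth and narrow to a channel 94 mm wide (2 mm of play on each side of the plate) from 30 mm past the mouth to the end wall
- home (a point): where the plate's origin lies when it is fully home against the end wall: on the box's axis, 59.5 mm above the box's origin, 75 mm past the mouth. Plate and box then have the same axes, and the rear 75 mm of the plate stay uncovered by the hood
- hood (a point): middle of the front lower edge of the hood, a bridge over the inner part of the channel, 20 mm past point home in x and 72 mm above the box's origin; the hood reaches from here to the far end of the box, 55 mm, and is 26 mm thick
- rack: black plastic rack holding the stack, fixed, before the box's mouth with 6 to 14 mm of air between, up to 6 mm off line and 0.07 rad askew to the box. Origin: under the middle of the stack; x points towards the box. Base from x = -70 to 56 mm, 112 mm wide; its front is open. It stands so that the top plate's underside is 1 to 4 mm higher than the ledges of the box
- seat (a point): middle of the rack's base top, 45.5 mm above the rack's origin, axes of the rack: the four plates lie here, centred within about 1 mm, so the top plate's underside is 18 mm and its top 24 mm above this point. Low side cheeks beside the stack, 9 mm high, inner faces 95 mm apart
- fence (a point): top middle of the front face of the rack's back fence, which stands 2.5 mm behind the stack and 1.5 mm higher than it, so that the plate's rear edge cannot be reached until the plate has moved; the fence is 12.5 mm thick
- tape: roll of tape lying flat, 76 mm across, 24 mm high, bystander beside the box; origin: centre of its underside
- screwdriver: orange screwdriver lying on the table, bystander near the rack; origin: underside, near the middle of its length
- adapter: black data adapter 85 x 55 x 22 mm, bystander on the far side of the box; origin: centre of its underside
- meter: yellow hand meter 150 x 75 x 36 mm, bystander on the left; origin: centre of its underside
Mind the look-alikes: they are no part of the job. Leave any red look-alike of the wiring_box alone.

How it is judged:
By the outcome, as a careful person would: the job done as asked, in the order asked, and still so for the second after the job is handed in, with the robot touching nothing.
It also fails if it takes over 58 s, if anything falls off the work surface, if the arm or the gripper's body presses on something with over 40 N, if the wrist force passes 120 N, or if a joint passes its speed limit or range.

## Working session

There is one attempt and no reset: what is moved stays moved. The work goes in short steps, each a Python script; the robot and the scene stay as the last script left them, time stands still between calls to the robot, and variables do not carry over. Pictures are saved under pics/ and viewed, at most 10 in all, crops included, and the job is handed in when it is done.

```bash
mkdir -p pics; ls; python3 - <<'E'
from station import *
import cv2
for n in("top","scene"):
    cv2.imwrite(f"pics/{n}0.png",read_camera(n)); m=camera_model(n); print(n,m)
print(camera_model("wrist"),current_tool_rot(),current_clock())
E
```

```text
pics
top {'fov_y': 50.68404608356927, 'cx': 250.42386134637962, 'cy': 193.66553362722675, 'R': array([[-0.0013895 , -0.99999811, -0.00135827],
       [-0.9983374 ,  0.00146546, -0.05762187],
       [ 0.05762375,  0.00127595, -0.99833756]]), 't': array([  34.72426311,  505.54323676, 1373.58326959])}
scene {'fov_y': 46.383981381427496, 'cx': 251.07667668302227, 'cy': 183.2797447872641, 'R': array([[ 0.48624236,  0.87364779, -0.01754742],
       [ 0.63653797, -0.36788989, -0.67784692],
       [-0.59865498,  0.31842828, -0.73499364]]), 't': array([-266.50873742, -249.62897646, 1611.47353818])}
{'fov_y': 65.55547032209208, 'cx': 258.32573903176376, 'cy': 194.1470302585628, 'hand_eye': array([[ 5.20222188e-04, -9.64345849e-01, -2.64644691e-01,
         6.76028046e+01],
       [ 9.99998934e-01,  8.62750554e-04, -1.17806362e-03,
         1.72659818e-02],
       [ 1.36438312e-03, -2.64643796e-01,  9.64345270e-01,
        -1.41622486e+02],
       [ 0.00000000e+00,  0.00000000e+00,  0.00000000e+00,
         1.00000000e+00]])} [ 9.89582782e-01  1.43960356e-01 -1.74053678e-04 -1.14142873e-03] 0.1
```

View pics/top0.png

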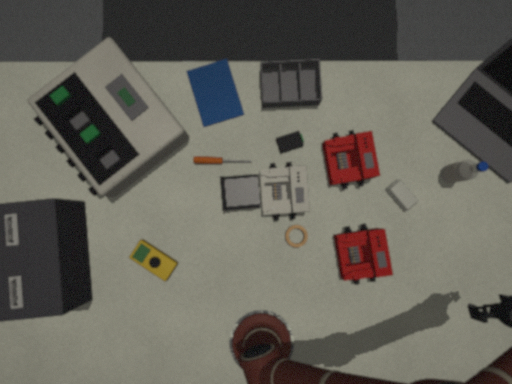

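View pics/scene0.png

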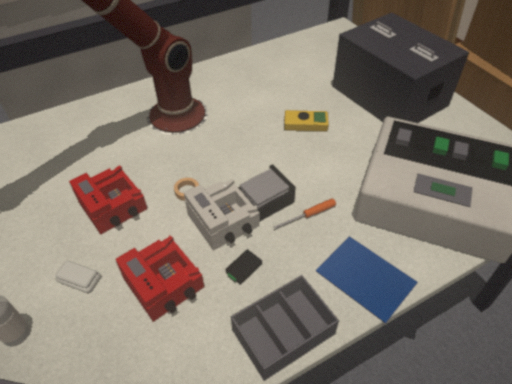

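The candidates for the box are white (285,191), red (351,158) and red (363,253). I choose the white one, with the black rack and plates at (240,192) to its left, so the slide runs along image-right (−y). Next I check this from the wrist camera.

```bash
cat > h.py <<'E'
from station import *
import numpy as np, cv2
from scipy.spatial.transform import Rotation as Ro
def cam(n):
    m=camera_model(n); f=192/np.tan(np.radians(m["fov_y"]/2)); c=np.array([m["cx"],m["cy"]])
    if n=="wrist":
        H=np.array(m["hand_eye"]); Rt=Ro.from_quat(current_tool_rot()).as_matrix()
        A=Rt@H[:3,:3]; o=Rt@H[:3,3]+current_tool_pos()
    else: A=m["R"].T; o=-A@m["t"]
    return f,c,A,np.array(o)
def ray(C,uv,z):
    f,c,A,o=C; d=A@np.append((np.array(uv,float)-c)/f,1); return o+d*(z-o[2])/d[2]
def proj(C,X):
    f,c,A,o=C; p=A.T@(np.array(X)-o); return f*p[:2]/p[2]+c
def quat(a):  # tool down, tool x at world heading a
    x=np.array([np.cos(a),np.sin(a),0]); z=np.array([0,0,-1.]); return Ro.from_matrix(np.stack([x,np.cross(z,x),z],1)).as_quat()
def snap(fn):
    import pickle
    C=cam("wrist"); im=read_camera("wrist"); cv2.imwrite(fn,im); pickle.dump(C,open(fn+".pkl","wb")); return C,im
E
python3 - <<'E'
from h import *
T=cam("top")
p=ray(T,(241,192),70);b=ray(T,(285,191),80);print(p,b)
m=(p+b)/2
for a in(-np.pi/2,np.pi/2):
    print(a,[ik([q[0],q[1],z],quat(a)) is not None for q in(p,m,b) for z in(72,120,260)])
for a in(-np.pi/2,np.pi/2):
    j=ik([m[0],m[1],260],quat(a)); print(j)
a=-np.pi/2
move_pose([m[0],m[1]+40,260],quat(a))
snap("pics/w1.png"); print(current_clock(),current_tool_pos(),current_contact_force())
E
```

```text
[507.92584846  64.91071747  70.        ] [510.36513041 -78.93049916  80.        ]
-1.5707963267948966 [True, True, True, True, True, True, True, True, True]
1.5707963267948966 [True, True, True, True, True, True, True, True, True]
[-0.7305858   0.5792591   1.1370081   1.80198289 -0.57773807  1.14207002
 -2.54225303]
[ 0.33657554  0.40643978 -0.52265461  1.77182218  0.23299079  1.02503153
 -0.2726858 ]
2.7417 [509.34467441  32.09032211 259.76748054] [-0.53511536 -0.6680861  -0.16142271]
```

View pics/w1.png

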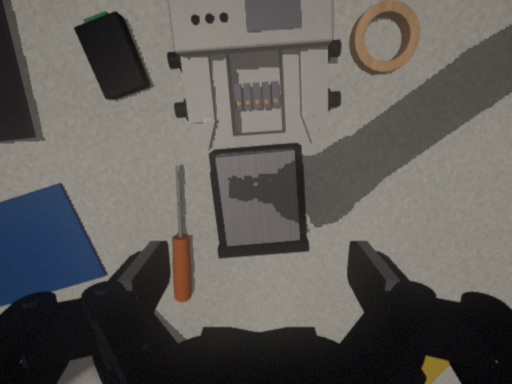

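The wrist view shows the white box at the top (about (250,70)), its channel opening at (258,140), and the four-plate stack in the black rack at (258,200). The screwdriver, tape and adapter stand clear of the path. Now one close crop for the edges.

```bash
python3 - <<'E'
import cv2
im=cv2.imread("pics/w1.png")[0:265,150:365]
o=cv2.resize(im,None,fx=2.25,fy=2.25,interpolation=cv2.INTER_CUBIC)
o=cv2.convertScaleAbs(o,alpha=1.4)
cv2.imwrite("pics/w1c.png",o);print(o.shape)
E
```

```text
(596, 484, 3)
```

View pics/w1c.png

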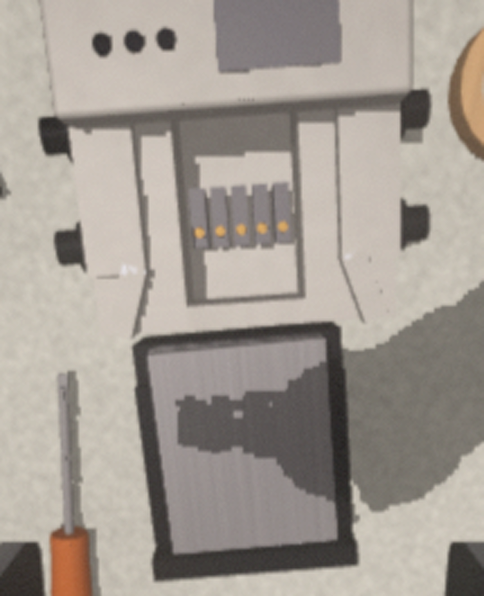

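```bash
cat > meas.py <<'E'
from h import *
import pickle
C=pickle.load(open("pics/w1.png.pkl","rb"))
P=lambda u,v,z: ray(C,(u/2.25+150-.3,v/2.25-.3),z)[:2]
c=np.array([P(*q,69) for q in((148,350),(326,337),(338,542),(173,555))])
print("plate",c.round(1).tolist(),c.mean(0).round(1),np.linalg.norm(np.roll(c,-1,0)-c,axis=1).round(1))
h=lambda a,b: round(float(np.arctan2(*(b-a)[::-1])),4)
print("head",h(c[3],c[0]),h(c[2],c[1]),"front/rear edges",h(c[1],c[0])-1.5708*1,h(c[2],c[3])-1.5708)
L=[P(188,305,59.5),P(175,122,59.5)];R=[P(303,295,59.5),P(295,115,59.5)]
print("open",L,R,np.linalg.norm(L[0]-R[0]),h(*L),h(*R),"sill mid",(L[0]+R[0])/2, (L[1]+R[1])/2, h(R[0],L[0])-1.5708)
g=[P(147,265,72),P(135,122,72)];k=[P(342,258,72),P(337,122,72)]
print("guide",g,k,h(*g),h(*k),np.linalg.norm(g[0]-k[0]),"mid",(g[0]+k[0])/2,(g[1]+k[1])/2)
m=[P(133,336,72),P(364,321,72)];print("flare ends",m,(m[0]+m[1])/2,np.linalg.norm(m[0]-m[1]))
e=[P(62,120,72),P(412,97,72)];print("hood",e,np.linalg.norm(e[0]-e[1]),h(e[1],e[0])-1.5708)
for s in(1,-1):
  for a in(-np.pi/2,np.pi/2): print(a,[np.round(ik([508,y,z],quat(a)),2).tolist() for y,z in((100,66),(-110,66))])
E
python3 meas.py
```

```text
plate [[557.7, 12.0], [469.6, 5.7], [459.7, 115.5], [548.6, 123.0]] [508.9  64. ] [ 88.4 110.2  89.2 111.4]
head -1.4892 -1.4812 front/rear edges -1.4993 -1.4863
open [array([538.12092505,  -9.25193978]), array([542.18129838, -93.49542928])] [array([480.56574221, -14.08409638]), array([486.09921986, -96.39976632])] 57.757673158719804 -1.5226 -1.5037 sill mid [509.34333363 -11.66801808] [514.14025912 -94.9475978 ] -1.4869999999999999
guide [array([556.12780683, -28.95060145]), array([559.01706498, -91.39643008])] [array([463.50317499, -32.02985164]), array([467.97297594, -91.24434181])] -1.5246 -1.4955 92.67580161877605 mid [509.81549091 -30.49022655] [513.49502046 -91.32038595]
flare ends [array([564.33454837,   4.67720436]), array([451.70397913,  -2.43024015])] [508.01926375   1.12348211] 112.85460067421668
hood [array([591.87046049, -92.27835515]), array([ 434.85247285, -101.43571603])] 157.28479170587835 -1.5125
-1.5707963267948966 [[0.3, 0.81, -0.88, 1.96, 0.88, 0.81, 2.06], [0.73, 0.83, -0.92, 1.95, 0.91, 0.84, 2.44]]
1.5707963267948966 [[-0.7, 0.77, 0.75, 1.99, -0.81, 0.71, 0.56], [-0.18, 0.72, 0.56, 1.98, -0.63, 0.63, 0.79]]
-1.5707963267948966 [[0.3, 0.81, -0.88, 1.96, 0.88, 0.81, 2.06], [0.73, 0.83, -0.92, 1.95, 0.91, 0.84, 2.44]]
1.5707963267948966 [[-0.7, 0.77, 0.75, 1.99, -0.81, 0.71, 0.56], [-0.18, 0.72, 0.56, 1.98, -0.63, 0.63, 0.79]]
```

Plate centre is about (509,64), heading −1.487. The box axis heads −1.512 with home near (512.6,−75). Next: half-open fingers, guarded touch on the rear half of the plate.

```bash
python3 - <<'E'
from h import *
a=-1.487; d=np.array([np.cos(a),np.sin(a)])
p=np.array([508.9,64])-22*d
move_pose([*p,115],quat(a)); grip(40)
dwell(.3); f0=np.array(current_contact_force()); print(f0,current_grip_width(),current_clock())
movel([*p,86],max_speed=60,guard=8)
t=movel([*p,62],max_speed=12,guard=3)
f=np.array(current_contact_force()); z=current_tool_pos(); print(t,z,f-f0,current_torque(),current_clock())
for dz in(-.3,-.6,-.9):
    movel([*p,z[2]+dz],max_speed=10); dwell(.1); f=np.array(current_contact_force())-f0; print(dz,current_tool_pos(),f.round(2))
    if f[2]>9: break
np.save("f0.npy",f0);print(current_clock(),current_tool_pos(),current_torque())
E
```

```text
[ 0.17958939 -0.30934329 -0.54909975] 40.10049896554673 4.2167
True [507.0914415   85.86025803  66.35222055] [-0.94135275  0.42500752  5.55053275] [-0.04819169  0.07790131 -0.03015079] 6.3167
-0.3 [507.13146887  85.90936577  66.3883035 ] [-0.94 -0.93  6.3 ]
-0.6 [507.10299498  85.87309328  66.31659601] [-1.41 -0.55  7.34]
-0.9 [507.13666229  85.89906888  66.32481296] [-1.17 -1.04 10.03]
7.3667 [507.13666229  85.89906888  66.32481296] [-0.25406849  0.27941903 -0.03635681]
```

```bash
cat > drag.py <<'E'
from h import *
import json
f0=np.load("f0.npy")
AB=-1.512; M=np.array([508.1,1.1]); D=np.array([np.cos(AB),np.sin(AB)]); N=np.array([-D[1],D[0]])
# plate centre in box frame: s along the slide from mouth, n lateral
def drag(s0,n0,a0,s1,n1,a1,zc,step=4,F=9,speed=30,stop=7):
    k=max(1,int(round(abs(s1-s0)/step)))
    for t in np.linspace(0,1,k+1)[1:]:
        s,n,a=s0+(s1-s0)*t,n0+(n1-n0)*t,a0+(a1-a0)*t
        p=M+s*D+n*N-22*np.array([np.cos(a),np.sin(a)])
        movel([*p,zc],quat(a),max_speed=speed)
        f=np.array(current_contact_force())-f0
        q=np.array(current_tool_pos())
        print("s%.1f zc%.2f z%.2f lag%.1f fz%.1f fs%.1f fn%.1f"%(s,zc,q[2],(p-q[:2])@D,f[2],f[:2]@D,f[:2]@N))
        if f[2]>20 or np.hypot(*f[:2])>stop: print("STOP"); break
        zc+=float(np.clip((f[2]-F)/5*.6,-.8,.8))
    print(current_torque(),current_clock())
    json.dump([s,n,a,zc],open("st.json","w"))
E
python3 - <<'E'
from drag import *
r=np.array([508.9,64])-M; s0,n0=r@D,r@N; print(s0,n0)
drag(s0,n0,-1.487,s0+38,0,AB,65.45)
snap("pics/w2.png")
im=cv2.imread("pics/w2.png"); cv2.imwrite("pics/w2b.png",cv2.resize(im,(800,600)))
E
```

```text
-62.744298449848316 4.4947760830058865
s-58.9 zc65.45 z66.36 lag2.0 fz7.1 fs-2.2 fn-1.5
s-55.1 zc65.23 z66.37 lag2.9 fz7.5 fs-3.0 fn-0.1
s-51.3 zc65.04 z66.37 lag3.2 fz8.3 fs-3.4 fn-0.7
s-47.5 zc64.95 z66.39 lag3.3 fz8.0 fs-3.9 fn0.4
s-43.7 zc64.83 z66.39 lag3.5 fz9.0 fs-3.3 fn-1.5
s-39.9 zc64.83 z66.39 lag3.4 fz9.2 fs-4.0 fn-0.7
s-36.1 zc64.86 z66.38 lag3.3 fz9.2 fs-3.2 fn-0.7
s-32.3 zc64.88 z66.37 lag3.3 fz9.8 fs-4.6 fn0.3
s-28.5 zc64.98 z66.37 lag3.1 fz8.2 fs-4.2 fn-0.0
s-24.7 zc64.89 z66.39 lag3.2 fz8.2 fs-4.5 fn1.1
[ 0.76419924  0.18585385 -0.03598603] 10.1167
```

View pics/w2b.png

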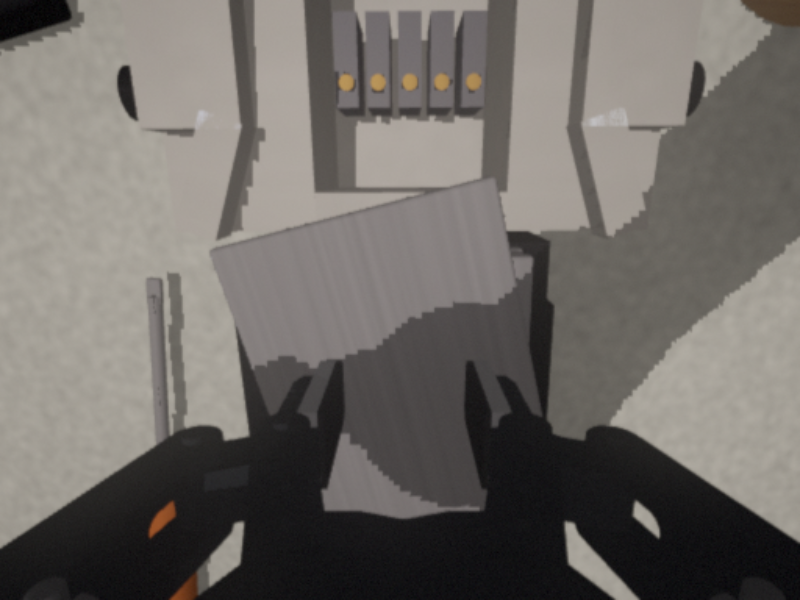

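The plate is moving, but it has yawed about 0.2 rad counter-clockwise in the picture: front corners at (212,252) and (495,180), front-left corner at the flare's end. Only the right finger was gripping. Cover2 still shows in the rack at (530,256). I'll lift, close the fingers to get a single contact, and swing the plate straight by pulling its right side back.

```bash
cat > loc.py <<'E'
from drag import *
import pickle
def locate(fn,fl,fr,z=68.5,sc=1.5625):
    C=pickle.load(open(fn+".pkl","rb"))
    a,b=[ray(C,((u+.5)/sc-.5,(v+.5)/sc-.5),z)[:2] for u,v in(fl,fr)]
    e=(a-b)/np.linalg.norm(a-b); d=np.array([e[1],-e[0]])
    c=(a+b)/2-55*d; r=c-M
    print("w",np.linalg.norm(a-b),"c",c,"head",np.arctan2(d[1],d[0]),"s,n",r@D,r@N)
    return c,np.arctan2(d[1],d[0])
E
python3 - <<'E'
from loc import *
locate("pics/w2.png",(212,252),(495,180))
C=pickle.load(open("pics/w2.png.pkl","rb")); print("cover2 FR",ray(C,(532/1.5625,257/1.5625),63))
q=current_tool_pos(); movel([q[0],q[1],100],max_speed=80); grip(0)
dwell(.2); f=np.array(current_contact_force()); print(f,np.load("f0.npy"),current_clock()); np.save("f0.npy",f)
snap("pics/w3.png")
im=cv2.imread("pics/w3.png"); cv2.imwrite("pics/w3b.png",cv2.resize(im,(800,600)))
E
```

```text
w 86.74879651766646 c [509.81853968  49.37891301] head -1.265738073623892 s,n -48.09450114116276 4.552557542459184
cover2 FR [469.64891619   6.51015512  63.        ]
[-0.26162807 -0.17429752  0.36807545] [ 0.17958939 -0.30934329 -0.54909975] 11.425
```

View pics/w3b.png

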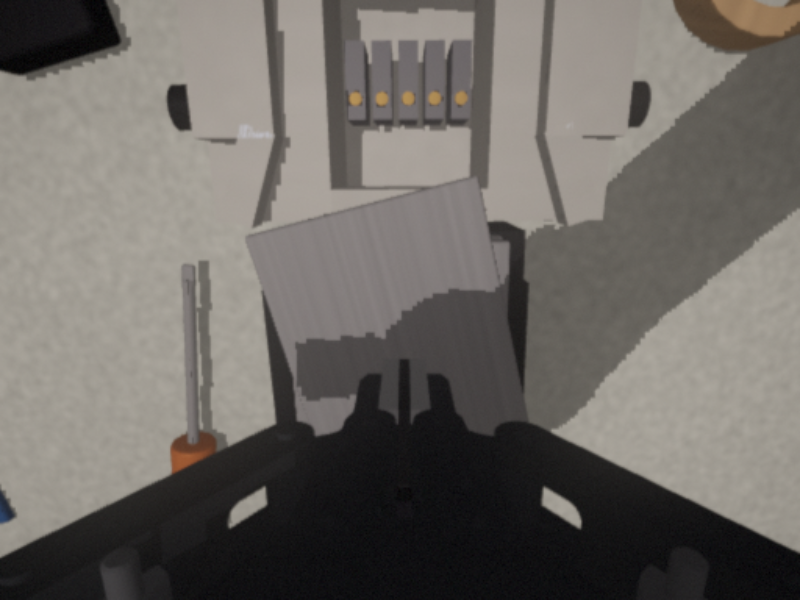

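```bash
cat >> drag.py <<'E'
def W(s,n): return M+s*D+n*N
def tipxy(s,n,a,off): return W(s,n)+Ro.from_euler("z",a).as_matrix()[:2,:2]@np.array(off)
def touch(s,n,a,off,zstart=76,F=3):
    p=tipxy(s,n,a,off); q=current_tool_pos()
    if q[2]<90: movel([q[0],q[1],95],max_speed=80)
    movel([*p,95],quat(a),max_speed=100); movel([*p,zstart],max_speed=60,guard=8)
    dwell(.2); f0[:]=current_contact_force()
    t=movel([*p,60],max_speed=12,guard=F); z=current_tool_pos()[2]; print("touch",t,z,(np.array(current_contact_force())-f0).round(1)); return z-.8
def drag2(A,B,off,zc,step=3,F=9,speed=30,stop=8):
    A,B=np.array(A),np.array(B); k=max(2,int(np.ceil(np.linalg.norm(tipxy(*A,off)-tipxy(*B,off))/step)))
    for i,t in enumerate(np.linspace(0,1,k+1)):
        s,n,a=A+(B-A)*t; p=tipxy(s,n,a,off)
        movel([*p,zc],quat(a),max_speed=speed)
        f=np.array(current_contact_force())-f0; q=np.array(current_tool_pos()); e=p-q[:2]
        print("s%.1f n%.1f a%.3f zc%.2f z%.2f lag %.1f,%.1f fz%.1f fs%.1f fn%.1f"%(s,n,a,zc,q[2],e@D,e@N,f[2],f[:2]@D,f[:2]@N))
        if f[2]>20 or np.hypot(*f[:2])>stop: print("STOP"); break
        zc+=float(np.clip((f[2]-F)/5*.6,-.8,.8))
    print("clock",current_clock()); return s,n,a,zc
def look(k):
    q=current_tool_pos(); movel([q[0],q[1],100],max_speed=80)
    _,im=snap(f"pics/w{k}.png"); cv2.imwrite(f"pics/w{k}b.png",cv2.resize(im,(800,600)))
E
python3 - <<'E'
from loc import *
A=(-48.1,4.5,AB+.246);B=(-54,-3,AB);off=(30,-25)
z=touch(*A,off); drag2(A,B,off,z); look(4)
E
```

```text
touch True 67.88230919434686 [-1.1 -1.1  4.9]
s-48.1 n4.5 a-1.266 zc67.08 z67.86 lag -0.0,-0.0 fz7.2 fs0.9 fn-2.3
s-48.9 n3.4 a-1.301 zc66.87 z67.87 lag -0.4,-1.3 fz6.3 fs1.9 fn-0.2
s-49.8 n2.4 a-1.336 zc66.54 z67.85 lag -0.5,-2.1 fz7.9 fs2.5 fn0.6
s-50.6 n1.3 a-1.371 zc66.41 z67.84 lag -0.5,-2.5 fz8.9 fs2.5 fn1.4
s-51.5 n0.2 a-1.407 zc66.40 z67.84 lag -0.3,-2.6 fz8.3 fs2.5 fn1.3
s-52.3 n-0.9 a-1.442 zc66.31 z67.84 lag -0.3,-2.8 fz7.4 fs1.9 fn2.1
s-53.2 n-1.9 a-1.477 zc66.12 z67.83 lag -0.3,-3.1 fz9.6 fs3.3 fn1.7
s-54.0 n-3.0 a-1.512 zc66.19 z67.83 lag -0.1,-3.0 fz9.2 fs2.2 fn1.7
clock 15.4667
```

View pics/w4b.png

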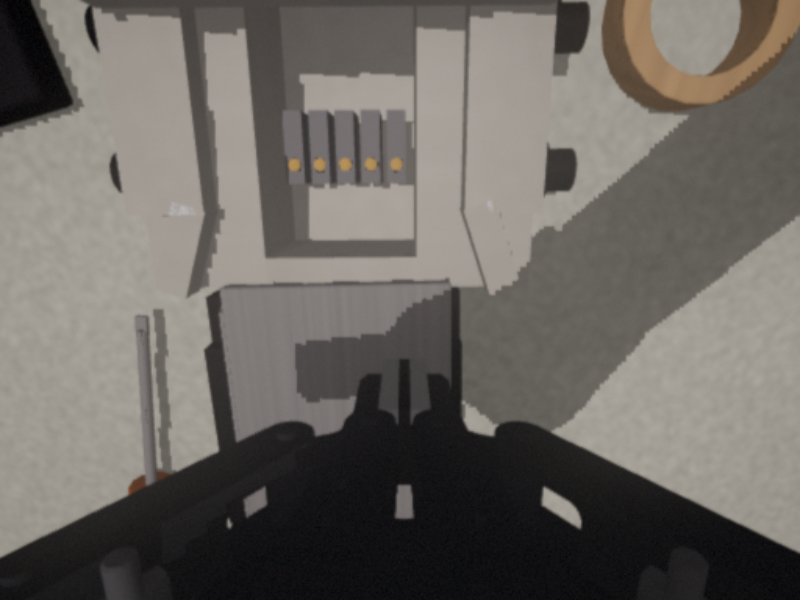

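The plate now lies parallel to the box, with front corners at about (222,288) and (451,281) just short of the sill. I'll locate it and drag with closed fingers at its centre line.

```bash
python3 - <<'E'
from loc import *
c,a=locate("pics/w4.png",(222,288),(451,281),z=67.8)
r=c-M; A=(r@D,r@N,a); off=(3,0)
z=touch(*A,off); A2=(-22,0,AB)
s,n,a,z=drag2(A,A2,off,z); look(5)
E
```

```text
w 87.74376341841788 c [504.22728257  52.96222938] head -1.4800493612717829 s,n -52.000181521390516 -0.8184733739398122
touch True 67.8704126174729 [-0.9  1.3  3.8]
s-52.0 n-0.8 a-1.480 zc67.07 z67.87 lag -0.0,0.0 fz6.2 fs0.0 fn-3.0
s-49.3 n-0.7 a-1.483 zc66.73 z67.87 lag 2.3,-0.1 fz7.2 fs-3.0 fn-1.7
s-46.5 n-0.7 a-1.486 zc66.52 z67.85 lag 3.3,-0.6 fz6.1 fs-4.6 fn-2.3
s-43.8 n-0.6 a-1.489 zc66.16 z67.85 lag 4.1,-1.0 fz7.3 fs-5.1 fn-2.7
s-41.1 n-0.5 a-1.492 zc65.96 z67.85 lag 4.3,-1.4 fz7.3 fs-5.3 fn-0.8
s-38.4 n-0.4 a-1.495 zc65.76 z67.84 lag 4.7,-1.7 fz9.1 fs-6.3 fn-0.9
s-35.6 n-0.4 a-1.497 zc65.78 z67.84 lag 4.5,-1.8 fz8.0 fs-5.7 fn-0.6
s-32.9 n-0.3 a-1.500 zc65.66 z67.83 lag 4.7,-2.0 fz9.4 fs-5.9 fn0.3
s-30.2 n-0.2 a-1.503 zc65.71 z67.86 lag 4.5,-2.1 fz8.1 fs-4.8 fn-1.0
s-27.5 n-0.1 a-1.506 zc65.60 z67.83 lag 4.8,-2.2 fz9.6 fs-5.2 fn-1.1
s-24.7 n-0.1 a-1.509 zc65.67 z67.84 lag 4.6,-2.1 fz8.7 fs-5.9 fn0.1
s-22.0 n0.0 a-1.512 zc65.64 z67.84 lag 5.0,-1.9 fz8.4 fs-6.0 fn-2.3
clock 21.025
```

View pics/w5b.png

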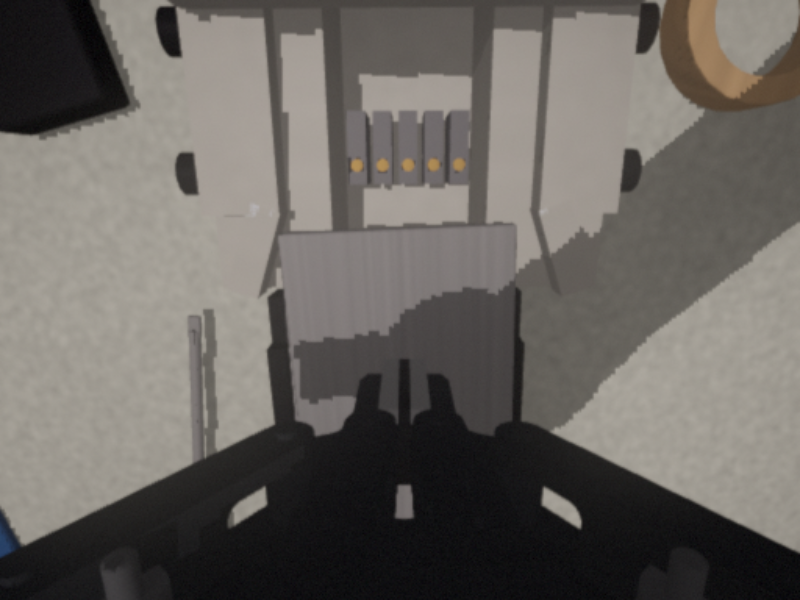

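The plate is square with its front in the flare: corners (280,236) and (516,224), against channel walls at (280,215) and (533,213). It sits about 3 mm left of centre, so I'll correct that and continue to home.

```bash
python3 - <<'E'
from loc import *
c,a=locate("pics/w5.png",(280,236),(516,224),z=67.8)
C=pickle.load(open("pics/w5.png.pkl","rb"))
g=[ray(C,(u/1.5625,v/1.5625),72)[:2] for u,v in((280,215),(533,213))]; m=sum(g)/2-M; nc=m@N
print("channel mid s,n",m@D,nc,np.linalg.norm(g[0]-g[1]))
r=c-M; A=(r@D,r@N,a); off=(3,0)
z=touch(*A,off)
# lag-compensating lateral target; then advance into the channel
s,n,a,z=drag2(A,(A[0]+9,nc-1.5,AB),off,z)
s,n,a,z=drag2((s,n,a),(20,nc-.5,AB),off,z,step=4,stop=9); look(6)
E
```

```text
w 87.63179082554389 c [507.95988208  32.14589607] head -1.461440920377356 s,n -31.00048224235223 1.6844573111229666
channel mid s,n 30.021785127456315 1.114851017973103 90.72288297461067
touch True 67.87260022151065 [-0.5  0.6  5.2]
s-31.0 n1.7 a-1.461 zc67.07 z67.87 lag 0.0,-0.0 fz7.4 fs1.3 fn-3.1
s-28.8 n1.2 a-1.474 zc66.88 z67.87 lag 1.9,-0.5 fz5.8 fs-2.1 fn-1.9
s-26.5 n0.6 a-1.487 zc66.49 z67.86 lag 3.5,-1.1 fz6.5 fs-4.0 fn-0.7
s-24.3 n0.1 a-1.499 zc66.19 z67.87 lag 4.3,-1.4 fz7.1 fs-4.8 fn-0.6
s-22.0 n-0.4 a-1.512 zc65.97 z67.86 lag 4.7,-1.7 fz7.4 fs-4.6 fn-0.6
clock 24.5917
s-22.0 n-0.4 a-1.512 zc65.78 z67.83 lag 4.7,-1.7 fz9.7 fs-4.7 fn-1.9
s-18.2 n-0.3 a-1.512 zc65.86 z67.85 lag 4.8,-1.5 fz9.0 fs-5.1 fn-0.7
s-14.4 n-0.2 a-1.512 zc65.86 z67.83 lag 5.0,-1.4 fz10.2 fs-5.9 fn-1.8
s-10.5 n-0.1 a-1.512 zc66.00 z67.82 lag 4.6,-1.3 fz8.9 fs-4.6 fn-1.5
s-6.7 n-0.0 a-1.512 zc65.99 z67.81 lag 4.4,-1.3 fz8.8 fs-4.3 fn-2.2
s-2.9 n0.1 a-1.512 zc65.96 z67.67 lag 3.9,-1.3 fz8.7 fs-3.6 fn-0.8
s0.9 n0.2 a-1.512 zc65.93 z67.48 lag 3.3,-1.3 fz7.9 fs-3.1 fn-1.4
s4.7 n0.3 a-1.512 zc65.80 z67.33 lag 3.2,-1.3 fz8.5 fs-3.6 fn-0.9
s8.5 n0.3 a-1.512 zc65.74 z67.19 lag 3.1,-1.3 fz8.0 fs-2.6 fn-1.3
s12.4 n0.4 a-1.512 zc65.62 z67.09 lag 3.1,-1.3 fz7.4 fs-2.1 fn-1.6
s16.2 n0.5 a-1.512 zc65.43 z66.99 lag 3.4,-1.3 fz7.8 fs-2.9 fn-1.1
s20.0 n0.6 a-1.512 zc65.29 z66.89 lag 3.5,-1.2 fz8.8 fs-3.5 fn-1.4
clock 27.8667
```

View pics/w6b.png

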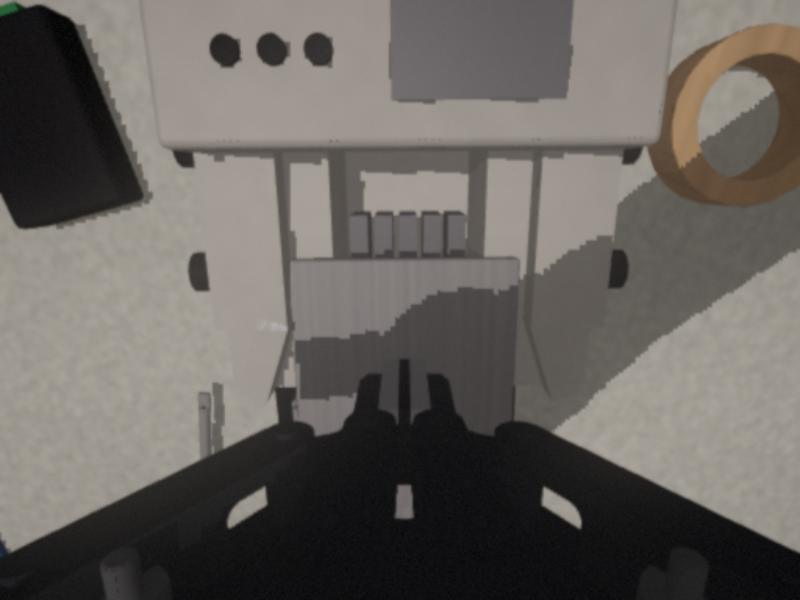

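The plate is square inside the channel: front corners (292,260) and (519,258), about 2 mm clear of each wall, hood ahead at row 148. For the final run I'll shift the contact back a little to keep clear of the hood.

```bash
python3 - <<'E'
from loc import *
c,a=locate("pics/w6.png",(292,260),(519,258),z=66.5)
r=c-M; off=(-10,0); A=(r@D,r@N,AB)
z=touch(*A,off)
s,n,a,z=drag2(A,(66,r@N+.3,AB),off,z,step=4,stop=9)
s,n,a,z=drag2((s,n,a),(84,n,AB),off,z,step=2,speed=15,F=10,stop=8.5)
q=np.array(current_tool_pos()); print("tool s,n",(q[:2]-M)@D,(q[:2]-M)@N)
E
```

```text
w 86.28364714921558 c [ 5.09244108e+02 -7.37156767e-02] head -1.50281818777808 s,n 1.238918061508797 1.0731601597157812
touch True 67.95420630938055 [-0.  -0.3  5. ]
s1.2 n1.1 a-1.512 zc67.15 z67.90 lag 0.0,-0.0 fz5.5 fs0.8 fn-2.1
s5.0 n1.1 a-1.512 zc66.73 z67.84 lag 2.2,-0.4 fz6.2 fs-1.6 fn-2.0
s8.9 n1.1 a-1.512 zc66.39 z67.72 lag 2.9,-0.8 fz7.9 fs-2.6 fn-1.5
s12.7 n1.1 a-1.512 zc66.27 z67.60 lag 2.7,-1.0 fz7.2 fs-3.8 fn-1.2
s16.5 n1.1 a-1.512 zc66.05 z67.49 lag 2.8,-1.2 fz7.8 fs-3.5 fn-0.5
s20.3 n1.2 a-1.512 zc65.90 z67.38 lag 2.8,-1.3 fz8.1 fs-3.3 fn-0.9
s24.1 n1.2 a-1.512 zc65.79 z67.29 lag 2.8,-1.3 fz7.3 fs-3.4 fn-0.3
s27.9 n1.2 a-1.512 zc65.59 z67.20 lag 3.1,-1.3 fz8.2 fs-3.6 fn-1.8
s31.7 n1.2 a-1.512 zc65.49 z67.10 lag 3.1,-1.2 fz8.3 fs-3.1 fn-1.4
s35.5 n1.2 a-1.512 zc65.41 z67.06 lag 3.2,-1.2 fz8.3 fs-3.8 fn-1.2
s39.3 n1.2 a-1.512 zc65.32 z66.99 lag 3.3,-1.2 fz8.7 fs-4.4 fn-1.1
s43.1 n1.3 a-1.512 zc65.29 z66.94 lag 3.1,-1.2 fz8.3 fs-3.6 fn-1.1
s47.0 n1.3 a-1.512 zc65.21 z66.87 lag 3.2,-1.2 fz8.8 fs-4.2 fn-1.7
s50.8 n1.3 a-1.512 zc65.19 z66.82 lag 3.1,-1.3 fz9.3 fs-3.8 fn-1.6

[... 310 characters left out ...]
62 lag 2.5,-0.7 fz8.6 fs-4.8 fn-1.5
s68.0 n1.4 a-1.512 zc64.19 z65.63 lag 3.2,-0.7 fz9.0 fs-5.5 fn-2.9
s70.0 n1.4 a-1.512 zc64.07 z65.62 lag 3.5,-0.8 fz10.5 fs-5.2 fn-2.2
s72.0 n1.4 a-1.512 zc64.13 z65.61 lag 3.3,-0.7 fz9.1 fs-5.6 fn-1.7
s74.0 n1.4 a-1.512 zc64.02 z65.60 lag 3.6,-0.8 fz10.3 fs-5.7 fn-1.8
s76.0 n1.4 a-1.512 zc64.05 z65.62 lag 3.5,-0.8 fz9.3 fs-6.0 fn-2.9
s78.0 n1.4 a-1.512 zc63.97 z65.60 lag 3.6,-0.8 fz10.6 fs-6.1 fn-2.2
s80.0 n1.4 a-1.512 zc64.04 z65.61 lag 3.4,-0.8 fz10.0 fs-5.7 fn-2.4
s82.0 n1.4 a-1.512 zc64.04 z65.62 lag 3.4,-0.8 fz10.6 fs-5.6 fn-2.9
s84.0 n1.4 a-1.512 zc64.11 z65.62 lag 3.3,-0.9 fz9.5 fs-5.2 fn-2.0
clock 38.1
tool s,n 70.74741589734136 2.2313009134886888
```

```bash
python3 - <<'E'
from loc import *
q=current_tool_pos(); movel([q[0],q[1],110],max_speed=80)
p=W(-85,0); movel([*p,150],quat(AB),max_speed=150); 
C,im=snap("pics/w7.png"); cv2.imwrite("pics/w7b.png",cv2.resize(im,(800,600)))
for s in(0,15,20,25): print(s,(proj(C,[*W(s,0),65.5])*1.5625).round(1))
print(current_clock())
E
```

```text
0 [404.  136.9]
15 [404.  101.5]
20 [404.   89.4]
25 [404.   77.1]
40.1
```

View pics/w7b.png

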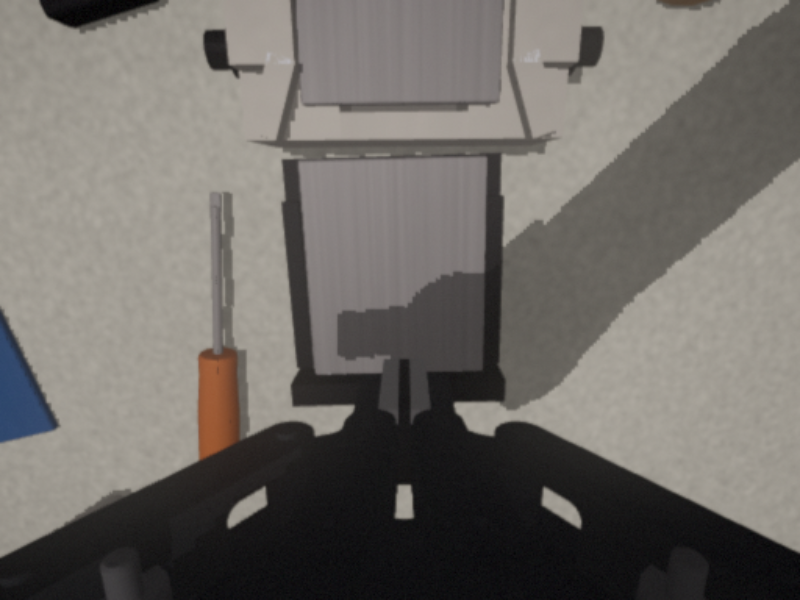

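The plate is straight in the channel, with its rear edge at row 103. That is s ≈ 15 mm, about 5 mm short, because the fingertips slipped a little. The other three plates are still in the rack. The rear edge is now free, so I'll finish by gently pushing it with the closed fingertips.

```bash
python3 - <<'E'
from loc import *
n=0.8
def go(s,z,v,g=None):
    r=movel([*W(s,n),z],quat(AB),max_speed=v,guard=g); q=np.array(current_tool_pos()); f=np.array(current_contact_force())-f0
    print("cmd s%.1f z%.1f"%(s,z),r,"act s%.2f n%.2f z%.2f"%((q[:2]-M)@D,(q[:2]-M)@N,q[2]),"fs%.1f fn%.1f fz%.1f"%(f[:2]@D,f[:2]@N,f[2]),round(current_clock(),1)); return r
go(-2,90,120); go(-2,72,60,6); dwell(.2); f0[:]=current_contact_force()
if go(-2,63.3,15,3): raise SystemExit
go(3,63.3,15,4); 
if not go(3,62.2,10,4):
    for s in range(5,25,2):
        if go(s,62.2,15,9) or (np.array(current_contact_force())-f0)[:2]@D<-8: break
E
```

```text
cmd s-2.0 z90.0 False act s-3.11 n1.22 z90.55 fs-0.9 fn0.4 fz-0.4 41.1
cmd s-2.0 z72.0 False act s-2.24 n0.51 z71.57 fs-1.6 fn-0.4 fz0.2 41.5
cmd s-2.0 z63.3 False act s-2.06 n0.82 z63.29 fs-0.2 fn0.1 fz-0.2 42.5
cmd s3.0 z63.3 False act s3.14 n0.81 z63.31 fs0.3 fn1.0 fz0.3 43.0
cmd s3.0 z62.2 False act s2.94 n0.73 z62.11 fs0.4 fn1.1 fz-0.1 43.2
cmd s5.0 z62.2 False act s5.03 n0.82 z62.20 fs-0.2 fn1.4 fz-0.1 43.5
cmd s7.0 z62.2 False act s6.78 n0.77 z62.24 fs-1.1 fn0.5 fz1.1 43.8
cmd s9.0 z62.2 False act s9.12 n0.79 z62.21 fs-1.0 fn0.6 fz0.1 44.1
cmd s11.0 z62.2 False act s10.38 n0.96 z62.27 fs-2.2 fn1.9 fz-0.4 44.4
cmd s13.0 z62.2 False act s10.62 n1.12 z62.38 fs-6.2 fn0.9 fz-1.5 44.6
cmd s15.0 z62.2 False act s10.81 n1.11 z62.50 fs-7.8 fn0.9 fz-1.9 44.9
cmd s17.0 z62.2 False act s10.93 n1.16 z62.68 fs-10.2 fn1.5 fz-2.7 45.2
```

The plate moved 4 mm and then the force rose sharply, so it is against the end wall. I'll retreat and check the rear edge numerically.

```bash
python3 - <<'E'
from loc import *
movel([*W(7,.8),62.5],quat(AB),max_speed=40); movel([*W(4,.8),63],max_speed=40); movel([*W(4,.8),110],max_speed=100)
movel([*W(-85,0),150],quat(AB),max_speed=150); dwell(.2)
C,im=snap("pics/w8.png"); g=im.mean(2)
for pic in("w7","w8"):
    g=cv2.imread(f"pics/{pic}.png").mean(2); C=pickle.load(open(f"pics/{pic}.png.pkl","rb")); e=[]
    for u in list(range(198,216,2))+list(range(302,317,2)):
        col=g[40:80,u]; v=40+int(np.argmin(np.diff(col[:])))+.5   # bright plate top -> dark rear face
        x=ray(C,(u,v),65.5)[:2]-M; e.append((x@N,x@D))
    e=np.array(e); k=np.polyfit(e[:,0],e[:,1],1); print(pic,"rear edge s at n=0, slope",k.round(3),e[:,1].round(1))
print(current_clock(),current_contact_force())
E
```

```text
w7 rear edge s at n=0, slope [-9.0000e-03  1.5013e+01] [14.7 14.7 14.7 14.7 14.7 14.7 14.7 14.7 14.7 15.2 15.2 15.2 15.2 15.2
 15.2 15.2 15.9]
w8 rear edge s at n=0, slope [-7.0000e-03  2.0118e+01] [19.9 19.9 19.9 19.9 19.8 19.8 19.8 19.8 19.8 20.4 20.4 20.4 20.4 20.4
 20.4 20.4 20.4]
47.525 [-0.0277021   0.55075634 -0.11381642]
```

The rear edge is at s = 20.1 mm (20 expected at home), with a slope of only −0.007 rad. The plate is home, so I'm handing in.

```bash
python3 -c "
from station import *
print(close_job(),current_clock())"
```

```text
the job is handed in; nothing more can be done
the job is handed in; nothing more can be done
```

The top cover plate is fully home against the end wall under the hood, with its rear edge measured 20.1 mm past the mouth (20 mm expected); the highest force I logged was about 11 N, the other three plates still looked in place in the last picture, and I handed in shortly after 47.5 s.

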